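# Lock the bayonet cap of the air-dryer canister

### The job

One of the two blue air-dryer canisters still has its black cap standing open. Press that cap down against its spring, turn it a quarter turn clockwise (seen from above) until it stops with its handle over the green marks instead of the red ones, and let it go so that it springs up and stays locked, like the cap of the other canister. Leave the brass pan, the steel ring and the spray bottle behind the canisters where they are.

Things in the scene. Friction and masses are not known exactly. Their poses are not given: they have to be found in the camera images.
- canister: the canister to close: upright, blue, bolted down (fixed); flange 120 mm across, body 92 mm, silver slotted collar with a 76 mm bore, rim 110 mm above the bench. Two brass ports reach 70 mm from the axis along +y and -y, 35 mm up. Origin on its axis at the bench top, z up; its x axis is the direction of the locked handle. Two L-shaped slots in the collar, 180 degrees apart.
- slot_mouth (a point): open upper mouth of one slot in the collar rim (red mark below it), 42 mm from the canister's axis, 110 mm above the bench, 80 degrees counter-clockwise (seen from above) of the canister's x axis; the other mouth is opposite. The cap's lugs stand in the mouths at the start.
- slot_end (a point): closed end of the same slot (green mark below it), 42 mm from the canister's axis along its +x, 98 mm above the bench; the other end is opposite. Here the slot has a notch 4 mm deep upward and a stop. A locked cap has its lugs in these notches, pushed up by the spring.
- bayonet_cap: the loose black cap in that canister, about 0.25 kg. Origin at the centre of the underside of its metal plug, z up, x along the handle; same either way round. Plug 72 mm across up to 29 mm, disc 100 mm across from 29 to 37 mm, handle above it. Two lugs on the plug at +x and -x, 10 mm wide, out to 50 mm, 4 to 12 mm above the origin. Origin 96 mm above the bench at the start, 90 mm when locked.
- cap_handle (a point): centre of the cap's straight bar handle, 54 mm above the cap's origin: bar 92 mm long (cap x), 14 mm wide (cap y), 34 mm tall, standing on the disc. The cap rests on a spring: pressed 10 mm or more from its start height (stop at 14 mm; some 4 N at first, 11 N at the stop) it turns 80 degrees clockwise to a stop; let go there it rises into the notches. Unpressed, it cannot turn.
- locked_canister: an identical canister whose cap is already locked (one fixed piece, nothing on it moves); top of its handle 161 mm above the bench. Origin on its axis at the bench top; its handle lies along its x. Nothing is to be done to it.
- parts_pan: round brass pan with screws in it, 164 mm across, 39 mm tall, loose; origin at the centre of its underside. Leave where it is.
- ring_big: dark steel ring lying flat, 154 mm across, 36 mm tall, loose; origin at the centre of its underside. Leave where it is.
- spray_bottle: red and grey spray bottle standing upright, 61 x 42 x 169 mm, loose; origin at the centre of its underside. Leave where it is.
Mind the look-alikes: they are no part of the job. Several things have the shape of the bayonet_cap; the one meant has the colours described above.

How it is judged (in metres and radians):
On the way:
1. the cap is pressed down 8.5 mm or more while its lugs are still at the slot mouths (handle at least 1.2 rad from the locked direction) (z of bayonet_cap in the frame of canister below 0.0875 m and angle between the x axis of bayonet_cap and the x axis of canister, either way round above 1.2 rad), for 0.05 s.
At the end, for the whole second after the job is handed in: The cap sits locked in its canister: handle along the canister's x axis within 0.18 rad (either way round), centred within 6 mm, sprung up into the notches (origin 88.5 to 91.5 mm above the canister's foot), level within 0.06 rad, at rest and released (angle between the x axis of bayonet_cap and the x axis of canister, either way round below 0.18 rad and horizontal distance between bayonet_cap and canister below 0.006 m and z of bayonet_cap in the frame of canister between 0.0885 and 0.0915 m and angle between bayonet_cap's own z axis and vertical below 0.06 rad and linear speed of bayonet_cap below 0.01 m/s and contact force between the fingers and bayonet_cap below 0.1 N); the robot touches nothing.
It fails at once if a loose bystander (pan, ring or spray bottle) is moved more than 40 mm (distance of any of parts_pan, ring_big, spray_bottle from where it was at the start of the episode above 0.04 m).
It also fails if it takes over 32 s, if anything falls off the work surface, if the arm or the gripper's body presses on something with over 40 N, if the wrist force passes 120 N, or if a joint passes its speed limit or range.

### The arm

A 7-joint arm with a two-finger parallel gripper is mounted at the origin on a cart in front of the work surface, level with it; the furniture and walls round the work are solid. World frame = base frame: x ahead of the robot, y to its left, z up, the work surface at z = 0. Lengths are in mm, angles in rad, forces in N, time in s.
With the tool pointing down it reaches from about 425 to 1025 mm from the base axis. Payload 3.6 kg.
Tool frame: the origin (TCP) lies midway between the tips of the shut fingers; the grasp point (between the pads) lies 19 mm behind it; z points along the fingers, y is the line along which they close (so a half turn about z gives the same grasp; the last joint's range is limited). The gripper opens to 85 mm and grips with 20 to 120 N. Pads are 22 mm wide; open, the fingers measure 114 mm over their backs; the gripper's body (76 mm by 85 mm) begins 54 mm behind the grasp point. The pads swing forward as they close: fully open they stand 13 mm farther back than shut.
Start: joints at [-1.341, 0.591, 0.048, 1.609, -0.033, 0.943, -0.034], TCP at [230.67, 687.329, 231.302] pointing down, gripper open.
Joint ranges: [-2.69, 2.69], [-0.47, 2.24], [-1.27, 1.36], [0.19, 2.51], [-1.53, 4.68], [0.08, 2.07], [-3.09, 3.09]. Speed limits (rad/s): [2.57, 2.57, 3.14, 3.14, 3.14, 3.14, 3.14].

### API

Orientations are given as a unit quaternion [w, x, y, z].
In Python, from workcell import robot, optics gives the robot as it stands.
- The arm moves only by the tool play_rows, never from a script. Its argument "rows" is a list of rows, each a list of 7 numbers: the gripper's target within -1 to 1 (shut at 1, half-way at 0, fully open at -1), then the shift along the tool's x, y, z in m, then the turn, a rotation vector about the tool's x, y, z in rad. In form: [[gripper, x, y, z, wx, wy, wz], ...]. A call has exactly 5 rows; each row is the pose to reach, as a shift and turn from the pose commanded when the call began, along the tool's axes at that moment; what a row does not reach only later rows make up. A row lasts 1/12 s, in which the tool goes at most 41.7 mm and 7.16 degrees, less where a joint would pass 70% of its speed; a pose out of reach is approached as far as the arm can. A call with a gripper value outside its range is refused whole. The fingers move at their own pace and stop on an object; "force" is the grip in N (left out, the last holds). Time passes only in rows, so rows that repeat a pose let the fingers close, or fill a call up. It gives the time, the measured TCP pose, the force, the opening and the grip force at its end, in the units of the state.
- robot.state(): the state, without advancing time (a new reading comes with each control period).
- optics.get_image(name): name is "side" or "top"; returns the picture (420x560x3 uint8, red, green, blue); there is no depth.
- optics.camera_model(name): a dict with "K" (3x3 intrinsics, pixels), "world_from_camera" (4x4, takes a point from camera to world coordinates). Camera axes: x right, y up, looking along -z (the intrinsics and any distortion apply to the point x, -y, -z); pixel columns grow to the right and rows downward; lengths in mm; the calibration is good to about 2 mm. A picture is of the moment at which its call begins. camera_model takes no time and is no camera call.
- robot.sign_off(): hands the job in; it is judged then, once.
The state is a dict: "clock": time; "joints": joint angles; "dq": joint speeds; "tau": joint torques, N m; "eef_pos": TCP position; "orientation": TCP orientation; "wrist_force": force on the tool from outside, world axes, zero at the start; "wrist_torque": the same for the moment, N m; "gripper_width": finger opening in mm; "finger_force": force on a finger pad.
Only numpy, scipy, OpenCV 4.12 (cv2) and the standard library are available. Lean on these libraries where they do the work, as an engineer would, in place of code of your own. Each camera call takes 0.05 s, during which the arm holds its last target. There are 200 camera calls.

## Working session

There is one attempt and no reset: what is moved stays moved. The work goes in short steps, Python scripts to look and compute and a tool call to move; the robot and the scene stay as the last step left them, time stands still between calls to the robot, and variables do not carry over. Pictures are saved under pics/ and viewed, at most 10 in all, crops included, and the job is handed in when it is done.

Besides the shell and the picture viewer there is one more tool, called after ">>>" in YAML: its name, and indented under it one key for each argument. play_rows: Moves the arm, as the interface text tells. Its arguments: {"type":"object","properties":{"rows":{"type":"array"},"force":{"type":"number"}},"required":["rows"]}

```bash
mkdir -p pics
python3 - <<'E'
from workcell import robot, optics
import cv2, numpy as np
for n in ("side","top"):
    im=optics.get_image(n); cv2.imwrite(f"pics/{n}0.png",im[...,::-1])
    m=optics.camera_model(n); print(n,np.array(m["K"]).round(1).tolist(),np.array(m["world_from_camera"]).round(3).tolist(),[k for k in m])
s=robot.state(); print(s)
E
```

```text
side [[449.0, 0.0, 287.5], [0.0, 449.0, 206.3], [0.0, 0.0, 1.0]] [[0.996, 0.028, -0.081, 539.48], [-0.085, 0.433, -0.898, -906.324], [0.01, 0.901, 0.433, 590.821], [0.0, 0.0, 0.0, 1.0]] ['K', 'world_from_camera']
top [[401.8, 0.0, 281.4], [0.0, 401.8, 203.1], [0.0, 0.0, 1.0]] [[0.025, 0.994, -0.102, 529.631], [-1.0, 0.026, 0.002, 72.925], [0.005, 0.102, 0.995, 975.6], [0.0, 0.0, 0.0, 1.0]] ['K', 'world_from_camera']
{'clock': 0.1, 'joints': array([-1.34048297,  0.59201847,  0.04827635,  1.60971334, -0.03329273,
        0.94274047, -0.0336753 ]), 'dq': array([-0.00065913, -0.0025741 ,  0.00040675, -0.00307438,  0.00204059,
        0.00115299, -0.00087189]), 'tau': array([ 4.90051985e-03, -5.49997294e+01,  1.55329093e+00, -1.98823392e+01,
        9.72644688e-03,  3.85298932e-03, -6.47582979e-06]), 'eef_pos': array([230.41543635, 686.60025547, 230.25373871]), 'orientation': array([-1.14946816e-04,  1.61135034e-01,  9.86931823e-01, -1.03142099e-03]), 'wrist_force': array([-0.96687587, -0.14327074,  0.76476424]), 'wrist_torque': array([-0.00852774, -0.04546904,  0.03798868]), 'finger_force': 0.0, 'gripper_width': 85.16779333743355}
```

View pics/side0.png

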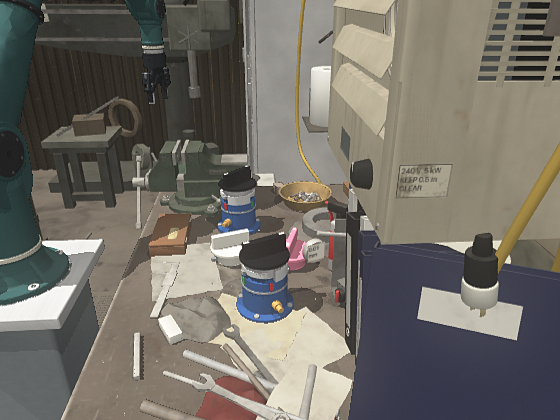

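View pics/top0.png

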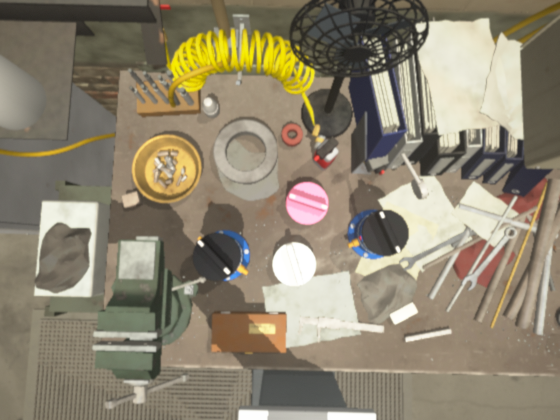

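The side view shows two blue canisters at about (238,200) and (264,280). In the top view they are at about (221,257) and (380,235). I'll zoom in to see which one is open.

Run:
```python
import cv2, numpy as np
s=cv2.imread("pics/side0.png"); t=cv2.imread("pics/top0.png")
r=lambda a:cv2.resize(a,(400,300),interpolation=cv2.INTER_CUBIC)
c=np.vstack([np.hstack([r(s[160:244,185:297]),r(s[225:330,195:335])]),np.hstack([r(t[215:299,170:282]),r(t[193:277,325:437])])])
cv2.imwrite("pics/crop0.png",c)
```

```text
(no output)
```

View pics/crop0.png

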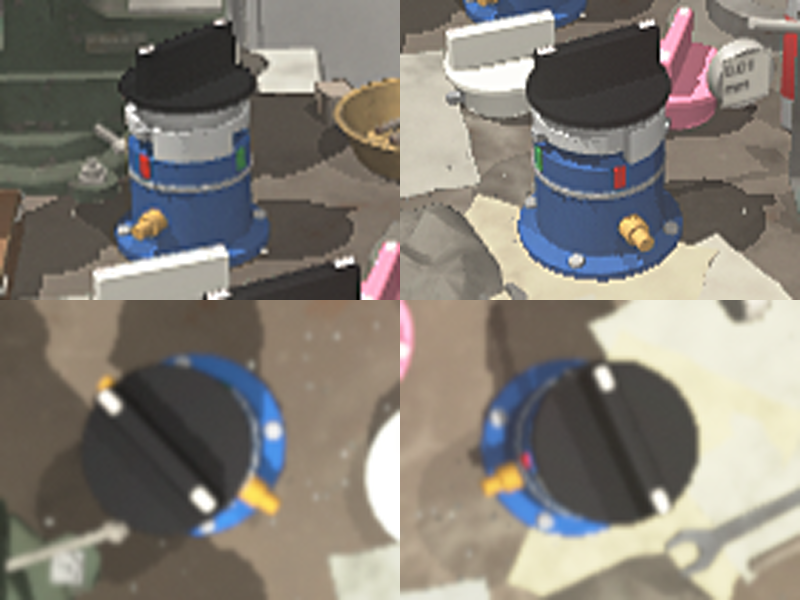

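```bash
cat > h.py <<'E'
import cv2, numpy as np
from workcell import robot, optics
def ray(n,uv):
    m=optics.camera_model(n);K=np.array(m["K"]);T=np.array(m["world_from_camera"])
    d=np.linalg.inv(K)@[uv[0],uv[1],1]; return T[:3,3],T[:3,:3]@[d[0],-d[1],-d[2]]
def plane(n,uv,z):
    o,d=ray(n,uv); return o+d*(z-o[2])/d[2]
def tri(a,b):
    (o,d),(p,e)=ray("top",a),ray("side",b)
    s=np.linalg.lstsq(np.c_[d,-e],p-o,rcond=None)[0]; A,B=o+d*s[0],p+e*s[1]; return (A+B)/2,np.linalg.norm(A-B)
def blobs(im,box,f):
    x0,y0,x1,y1=box; m=f(im[y0:y1,x0:x1].astype(int)).astype(np.uint8)
    n,_,st,c=cv2.connectedComponentsWithStats(m)
    return [(c[i]+[x0,y0],st[i,4]) for i in range(1,n) if st[i,4]>2]
white=lambda a:(a.min(2)>140)
brass=lambda a:(a[...,2]>150)&(a[...,2]-a[...,0]>80)   # BGR
E
python3 - <<'E'
from h import *
t=cv2.imread("pics/top0.png");s=cv2.imread("pics/side0.png")
for nm,b,z in(("L",(192,236,236,282),167),("R",(362,206,408,262),161)):
    for c,a in blobs(t,b,white): print(nm,c.round(1),a,plane("top",c,z).round(1))
for nm,b in(("L",(190,225,255,290)),("R",(340,205,400,262))):
    for c,a in blobs(t,b,brass): print(nm,"port",c.round(1),a,plane("top",c,35).round(1))
print([(c.round(1),a) for c,a in blobs(s,(218,162,256,180),lambda a:a.min(2)>110)])
red=[(c.round(1),a) for c,a in blobs(s,(215,160,262,220),lambda a:(a[...,2]>150)&(a[...,1]<80))]
gr=[(c.round(1),a) for c,a in blobs(s,(215,160,262,220),lambda a:(a[...,1]>100)&(a[...,2]<80)&(a[...,0]<110))]
print(red,gr)
print(tri((200.8,243.6),(226,174)),tri((227.1,271),(250,168)))
E
```

```text
L [200.3 242.9] 30 [528.5 231.2 167. ]
L [226.5 270.4] 31 [475.4 176.8 167. ]
L [227.7 278.5] 14 [459.6 173.7 167. ]
L [199.7 279.9] 31 [455.5 229.1 167. ]
R [398.6 210.6] 198 [ 604. -168.  161.]
R [381.9 214.4] 26 [ 595.5 -134.   161. ]
R [390.2 256. ] 369 [ 511.8 -150.7  161. ]
L port [198.8 237.6] 13 [540.4 261.   35. ]
L port [242.4 269.6] 65 [469.3 157.   35. ]
R port [359.5 237.5] 4 [ 550.2 -113.6   35. ]
R port [353.2 243.2] 60 [536.6 -98.9  35. ]
[(array([233.8, 162. ]), np.int32(27)), (array([247.4, 164.4]), np.int32(14)), (array([254. , 167.4]), np.int32(37)), (array([225.5, 173.2]), np.int32(8)), (array([251. , 174.5]), np.int32(6))]
[(array([224.9, 206. ]), np.int32(12))] [(array([251.8, 203.8]), np.int32(8))]
(array([500.69974018, 233.10302659, 143.52284147]), np.float64(52.664608728173995)) (array([507.44654962, 172.14462981, 184.24437097]), np.float64(63.912235194925834))
```

The left canister (+y) is the open one, because its handle lies along its ports. The cap centre is at about (502,204) and the handle at about 45.5° with its top at z=167. The locked direction is about -34.5°. The vise reaches about z=200, so I'll raise the tool first, then travel while turning counter-clockwise.

>>> play_rows:
  rows:
    - [-1,0,0,-0.04,0,0,-0.12]
    - [-1,-0.015,-0.013,-0.07,0,0,-0.24]
    - [-1,-0.043,-0.039,-0.07,0,0,-0.36]
    - [-1,-0.072,-0.065,-0.07,0,0,-0.48]
    - [-1,-0.1,-0.09,-0.07,0,0,-0.6]
  force: 60

```text
clock: 0.52
eef_pos: [297.3, 568.9, 301.6]
orientation: [0.0, -0.141, 0.99, 0.0]
wrist_force: [0.2, 0.3, -0.7]
gripper_width: 86.0
finger_force: 0.0
```

```bash
cat >> h.py <<'E'
from scipy.spatial.transform import Rotation as R
def go(p,ydeg=None):
    """shift in tool axes (mm) and wz to reach world p, tool y at ydeg"""
    s=robot.state();r=R.from_quat(s["orientation"],scalar_first=True)
    y=r.as_matrix()[:,1];a=np.degrees(np.arctan2(y[1],y[0]));z=r.as_matrix()[:,2]
    print("t",round(s["clock"],2),"tcp",s["eef_pos"].round(1),"ydeg",round(a,1),"z",z.round(3),"w",round(s["gripper_width"],1),"ff",round(s["finger_force"],1),"wf",s["wrist_force"].round(1),"q",s["joints"].round(2))
    print("shift",r.inv().apply(np.array(p)-s["eef_pos"]).round(1),"wz",None if ydeg is None else -round(np.radians(ydeg-a),3))
E
python3 - <<'E'
from h import *
print(tri((226.5,270.4),(225.5,173.2)),tri((200.3,242.9),(249.5,167)))
go((502,204,300),135.5)
E
```

```text
(array([475.89392725, 176.7252285 , 167.09522046]), np.float64(0.985096657987951)) (array([533.22469162, 232.27430115, 161.70988128]), np.float64(9.61726504678081))
t 0.52 tcp [297.3 568.9 301.6] ydeg 106.2 z [ 0.001  0.    -1.   ] w 86.0 ff 0.0 wf [ 0.2  0.3 -0.7] q [-1.09  0.42 -0.09  1.73  0.05  0.99  0.65]
shift [ -94.6 -407.6    1.6] wz -0.511
```

>>> play_rows:
  rows:
    - [-1,-0.009,-0.039,0,0,0,-0.1]
    - [-1,-0.018,-0.078,0,0,0,-0.2]
    - [-1,-0.027,-0.117,0,0,0,-0.3]
    - [-1,-0.036,-0.156,0,0,0,-0.4]
    - [-1,-0.045,-0.195,0,0,0,-0.511]

```text
clock: 0.93
eef_pos: [393.7, 392.7, 301.0]
orientation: [-0.0, -0.386, 0.923, -0.0]
wrist_force: [0.4, 0.2, -0.2]
gripper_width: 85.4
finger_force: 0.0
```

```bash
python3 -c "
from h import *
go((502,204,235),135.5)"
```

```text
t 0.93 tcp [393.7 392.7 301. ] ydeg 135.4 z [-0.    -0.001 -1.   ] w 85.4 ff 0.0 wf [ 0.4  0.2 -0.2] q [-0.73  0.3  -0.17  1.91  0.06  0.93  1.43]
shift [  58.3 -209.6   66.1] wz -0.002
```

>>> play_rows:
  rows:
    - [-1,0.011,-0.039,0,0,0,0]
    - [-1,0.022,-0.078,0,0,0,0]
    - [-1,0.033,-0.117,0,0,0,0]
    - [-1,0.044,-0.156,0,0,0,0]
    - [-1,0.055,-0.195,0.01,0,0,0]

```text
clock: 1.35
eef_pos: [494.2, 216.9, 292.7]
orientation: [0.002, -0.383, 0.924, 0.0]
wrist_force: [1.2, 1.6, 0.7]
gripper_width: 85.4
finger_force: 0.0
```

>>> play_rows:
  rows:
    - [-1,0.0033,-0.0146,0.03,0,0,0]
    - [-1,0.0033,-0.0146,0.056,0,0,0]
    - [-1,0.0033,-0.0146,0.056,0,0,0]
    - [-1,0.0033,-0.0146,0.056,0,0,0]
    - [-1,0.0033,-0.0146,0.056,0,0,0]

```text
clock: 1.77
eef_pos: [500.7, 207.0, 236.2]
orientation: [0.001, -0.384, 0.923, 0.0]
wrist_force: [-0.6, 0.4, 0.5]
gripper_width: 85.4
finger_force: 0.0
```

Run:
```python
from h import *
go((502,204,141),135.5)
s=optics.get_image("side")[...,::-1];t=optics.get_image("top")[...,::-1]
c=np.hstack([cv2.resize(s[100:250,160:300],(400,430)),cv2.resize(t[190:320,150:271],(400,430))])
cv2.imwrite("pics/near1.png",c)
```

```text
t 1.77 tcp [500.7 207.  236.2] ydeg 135.2 z [ 0.001  0.001 -1.   ] w 85.4 ff 0.0 wf [-0.6  0.4  0.5] q [-0.41  0.36 -0.08  2.02  0.04  0.77  1.84]
shift [ 1.3 -3.  95.2] wz -0.005
```

View pics/near1.png

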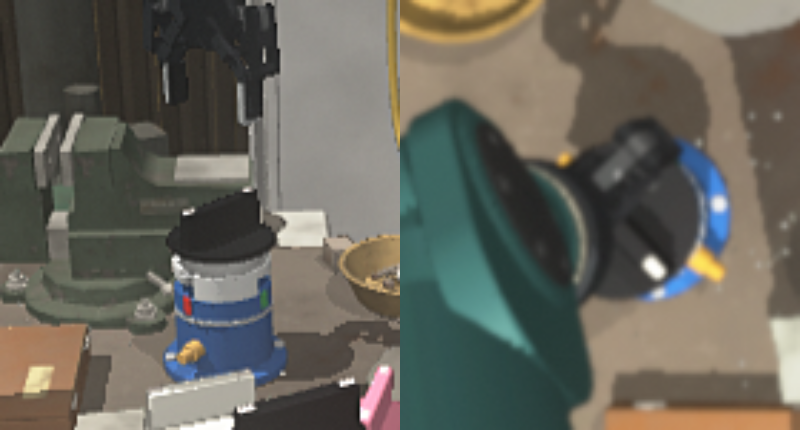

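The gripper straddles the handle: fingertips at about (175,100) and (250,118) in the side crop, above the handle at about (220,210). Descending next.

>>> play_rows:
  rows:
    - [-1,0.001,-0.003,0.03,0,0,0]
    - [-1,0.001,-0.003,0.055,0,0,0]
    - [-1,0.001,-0.003,0.075,0,0,0]
    - [-1,0.001,-0.003,0.09,0,0,0]
    - [-1,0.001,-0.003,0.094,0,0,0]

```text
clock: 2.28
eef_pos: [501.2, 203.5, 140.4]
orientation: [-0.001, -0.384, 0.923, 0.0]
wrist_force: [-0.8, 0.2, -0.0]
gripper_width: 85.1
finger_force: 0.0
```

>>> play_rows:
  rows:
    - [0,0,0,0,0,0,0]
    - [0.5,0,0,0,0,0,0]
    - [1,0,0,0,0,0,0]
    - [1,0,0,0,0,0,0]
    - [1,0,0,0,0,0,0]

```text
clock: 2.7
eef_pos: [502.7, 203.2, 142.4]
orientation: [0.001, -0.384, 0.924, 0.0]
wrist_force: [0.4, 0.4, -0.6]
gripper_width: 25.8
finger_force: 0.0
```

>>> play_rows:
  rows:
    - [1,0,0,0,0,0,0]
    - [1,0,0,0,0,0,0]
    - [1,0,0,0,0,0,0]
    - [1,0,0,0,0,0,0]
    - [1,0,0,0,0,0,0]

```text
clock: 3.12
eef_pos: [502.5, 203.0, 141.7]
orientation: [0.001, -0.384, 0.924, -0.0]
wrist_force: [0.1, -0.4, 4.4]
gripper_width: 13.2
finger_force: 61.1
```

```bash
python3 -c "
from h import *
go((502,204,141),135.5)"
```

```text
t 3.12 tcp [502.5 203.  141.7] ydeg 135.1 z [ 0.001  0.    -1.   ] w 13.2 ff 61.1 wf [ 0.1 -0.4  4.4] q [-0.42  0.49 -0.07  2.09  0.06  0.56  1.83]
shift [-0.4  1.1  0.7] wz -0.007
```

Gripped, with an opening of about 13 mm. Now pressing down.

>>> play_rows:
  rows:
    - [1,0,0,0.004,0,0,0]
    - [1,0,0,0.008,0,0,0]
    - [1,0,0,0.0125,0,0,0]
    - [1,0,0,0.0125,0,0,0]
    - [1,0,0,0.0125,0,0,0]

```text
clock: 3.53
eef_pos: [502.5, 203.0, 129.4]
orientation: [0.0, -0.384, 0.924, -0.0]
wrist_force: [-1.3, -0.4, 10.0]
gripper_width: 13.0
finger_force: 62.0
```

```bash
python3 -c "
from h import *
go((502,204,129),135.5)"
```

```text
t 3.53 tcp [502.5 203.  129.4] ydeg 135.1 z [ 0.001  0.    -1.   ] w 13.0 ff 62.0 wf [-1.3 -0.4 10. ] q [-0.42  0.51 -0.07  2.1   0.07  0.53  1.83]
shift [-0.3  1.1  0.4] wz -0.007
```

The 10 N reading matches a press of about 12 mm. Turning clockwise now.

>>> play_rows:
  rows:
    - [1,0,0,0,0,0,0.08]
    - [1,0,0,0,0,0,0.18]
    - [1,0,0,0,0,0,0.28]
    - [1,0,0,0,0,0,0.38]
    - [1,0,0,0,0,0,0.48]

```text
clock: 3.95
eef_pos: [503.2, 203.6, 129.9]
orientation: [0.001, -0.151, 0.989, 0.0]
wrist_force: [-1.0, 0.0, 8.8]
gripper_width: 12.9
finger_force: 62.0
```

>>> play_rows:
  rows:
    - [1,0,0,0,0,0,0.1]
    - [1,0,0,0,0,0,0.2]
    - [1,0,0,0,0,0,0.3]
    - [1,0,0,0,0,0,0.4]
    - [1,0,0,0,0,0,0.48]

```text
clock: 4.37
eef_pos: [503.4, 203.7, 129.9]
orientation: [0.001, 0.088, 0.996, 0.001]
wrist_force: [-0.6, 0.1, 9.4]
gripper_width: 12.9
finger_force: 62.0
```

```bash
python3 -c "
from h import *
go((502.5,203,129),55.1)
print(robot.state()['wrist_torque'])"
```

```text
t 4.37 tcp [503.4 203.7 129.9] ydeg 79.9 z [ 0.003  0.001 -1.   ] w 12.9 ff 62.0 wf [-0.6  0.1  9.4] q [-0.62  0.52  0.2   2.11 -0.2   0.53  1.13]
shift [ 0.8 -0.9  0.9] wz 0.433
[-0.04498826  0.12825858  0.18041026]
```

Another 0.43 rad to the stop. I'll add a little extra and then read the torque.

>>> play_rows:
  rows:
    - [1,0,0,0.0005,0,0,0.1]
    - [1,0,0,0.0005,0,0,0.2]
    - [1,0,0,0.0005,0,0,0.3]
    - [1,0,0,0.0005,0,0,0.4]
    - [1,0,0,0.0005,0,0,0.46]

```text
clock: 4.78
eef_pos: [503.8, 203.9, 129.5]
orientation: [0.002, 0.312, 0.95, 0.001]
wrist_force: [1.9, 2.8, 7.9]
gripper_width: 12.8
finger_force: 62.1
```

>>> play_rows:
  rows:
    - [1,0,0,0,0,0,0]
    - [1,0,0,0,0,0,0]
    - [1,0,0,0,0,0,0]
    - [1,0,0,0,0,0,0]
    - [1,0,0,0,0,0,0]

```text
clock: 5.2
eef_pos: [503.9, 204.1, 129.5]
orientation: [0.001, 0.31, 0.951, 0.001]
wrist_force: [0.4, 0.7, 9.1]
gripper_width: 12.9
finger_force: 62.0
```

```bash
python3 -c "
from h import *
go((502.5,203,129),55.1)
print(robot.state()['wrist_torque'])"
```

```text
t 5.2 tcp [503.9 204.1 129.5] ydeg 53.8 z [ 0.004  0.002 -1.   ] w 12.9 ff 62.0 wf [0.4 0.7 9.1] q [-0.71  0.53  0.33  2.11 -0.33  0.54  0.8 ]
shift [ 0.5 -1.7  0.5] wz -0.022
[0.10758788 0.00693647 0.19003903]
```

>>> play_rows:
  rows:
    - [1,0,0,0,0,0,0.03]
    - [1,0,0,0,0,0,0.06]
    - [1,0,0,0,0,0,0.06]
    - [1,0,0,0,0,0,0.06]
    - [1,0,0,0,0,0,0.06]

```text
clock: 5.62
eef_pos: [504.0, 204.2, 129.5]
orientation: [0.002, 0.335, 0.942, 0.001]
wrist_force: [-0.0, 1.0, 9.3]
gripper_width: 12.3
finger_force: 72.9
```

```bash
python3 -c "
from h import *
go((502.5,203,136),55.1)
print(robot.state()['wrist_torque'])"
```

```text
t 5.62 tcp [504.  204.2 129.5] ydeg 50.9 z [ 0.004  0.    -1.   ] w 12.3 ff 72.9 wf [-0.   1.   9.3] q [-0.72  0.54  0.35  2.11 -0.34  0.54  0.76]
shift [ 0.4 -1.8 -6.5] wz -0.073
[ 0.03532615 -0.06518357  1.46844406]
```

The torque rose to 1.5 N m and the pads are being twisted, so the cap is at its stop. I'll back off the twist slightly, let the cap rise 6.5 mm, and release it.

>>> play_rows:
  rows:
    - [1,0,0,0,0,0,-0.02]
    - [1,0,0,-0.003,0,0,-0.03]
    - [1,0,0,-0.006,0,0,-0.03]
    - [1,0,0,-0.006,0,0,-0.03]
    - [1,0,0,-0.006,0,0,-0.03]

```text
clock: 6.03
eef_pos: [503.8, 204.1, 134.9]
orientation: [0.002, 0.324, 0.946, 0.001]
wrist_force: [3.8, 3.1, 2.2]
gripper_width: 13.0
finger_force: 63.9
```

>>> play_rows:
  rows:
    - [0.5,0,0,0,0,0,0]
    - [0,0,0,0,0,0,0]
    - [-0.3,0,0,0,0,0,0]
    - [-0.6,0,0,0,0,0,0]
    - [-1,0,0,0,0,0,0]

```text
clock: 6.45
eef_pos: [501.1, 202.0, 133.9]
orientation: [-0.001, 0.326, 0.945, -0.001]
wrist_force: [0.7, -0.2, 0.9]
gripper_width: 68.9
finger_force: 0.0
```

```bash
python3 -c "
from h import *
go((502.5,203,250))"
```

```text
t 6.45 tcp [501.1 202.  133.9] ydeg 51.9 z [-0.002 -0.001 -1.   ] w 68.9 ff 0.0 wf [ 0.7 -0.2  0.9] q [-0.72  0.53  0.35  2.11 -0.33  0.56  0.77]
shift [  -0.4    1.4 -116.1] wz None
```

>>> play_rows:
  rows:
    - [-1,0,0,-0.02,0,0,0]
    - [-1,0,0,-0.055,0,0,0]
    - [-1,0,0,-0.095,0,0,0]
    - [-1,0,0,-0.13,0,0,0]
    - [-1,0,0,-0.165,0,0,0]

```text
clock: 6.87
eef_pos: [501.3, 202.2, 300.8]
orientation: [-0.0, 0.326, 0.945, -0.0]
wrist_force: [1.3, 1.0, 0.2]
gripper_width: 85.3
finger_force: 0.0
```

>>> play_rows:
  rows:
    - [-1,0.02,0.02,0,0,0,0]
    - [-1,0.045,0.045,0,0,0,0]
    - [-1,0.07,0.07,0,0,0,0]
    - [-1,0.095,0.095,0,0,0,0]
    - [-1,0.11,0.11,0,0,0,0]

```text
clock: 7.28
eef_pos: [481.1, 361.7, 299.0]
orientation: [-0.001, 0.324, 0.946, 0.001]
wrist_force: [-0.4, 0.8, 0.5]
gripper_width: 85.2
finger_force: 0.0
```

Run:
```python
from h import *
go((502,204,250))
s=optics.get_image("side")[...,::-1];t=optics.get_image("top")[...,::-1]
cv2.imwrite("pics/s2.png",s);cv2.imwrite("pics/t2.png",t)
c=np.hstack([cv2.resize(s[100:250,160:300],(400,430)),cv2.resize(t[190:320,150:271],(400,430))])
cv2.imwrite("pics/near2.png",c)
for c,a in blobs(t,(192,225,250,282),white): print(c.round(1),a,plane("top",c,161).round(1))
```

```text
t 7.28 tcp [481.1 361.7 299. ] ydeg 52.2 z [-0.001  0.002 -1.   ] w 85.2 ff 0.0 wf [-0.4  0.8  0.5] q [-1.03  0.39  0.43  1.84 -0.2   0.96  0.39]
shift [-113.3 -111.9   48.7] wz None
[226.1 240.8] 15 [533.9 180.7 161. ]
[246. 251.] 9 [514.5 139.8 161. ]
[202.5 271. ] 14 [472.6 225.4 161. ]
[199.6 279.8] 36 [455.1 230.4 161. ]
```

View pics/near2.png

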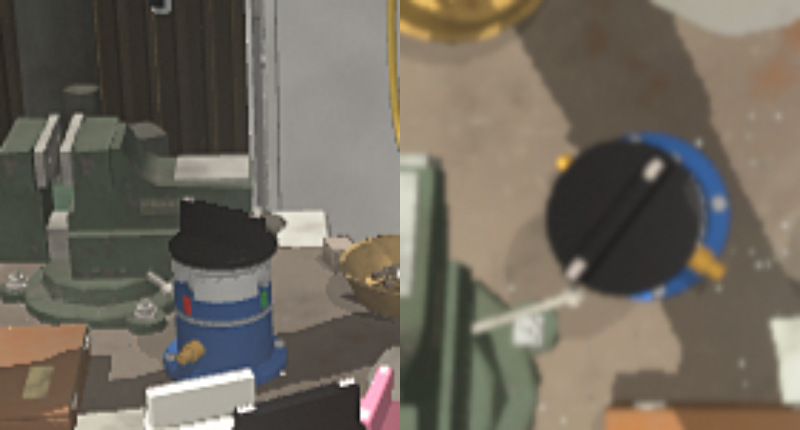

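The handle now points at -36° (about -34.5° expected) and the cap is centred at about (503,203). I'll run one height check by projecting the handle's marked ends into the side view.

Run:
```python
from h import *
s=cv2.imread("pics/s2.png");s0=cv2.imread("pics/side0.png")
m=optics.camera_model("side");K=np.array(m["K"]);T=np.linalg.inv(m["world_from_camera"])
def proj(p):
    q=T[:3,:3]@p+T[:3,3];q=K@[q[0],-q[1],-q[2]];return (q[:2]/q[2]).round(1)
for z in(157,161,167):
    print(z,[proj(plane("top",c,z)) for c in((226.1,240.8),(202.5,271.0))])
print([(c.round(1),a) for c,a in blobs(s,(215,162,260,190),lambda a:a.min(2)>100)])
dark=lambda im,u:[v for v in range(160,205) if im[v,u].max()<60]
for u in(235,240,245): d0,d=dark(s0,u),dark(s,u);print(u,"dark bottom before/after",d0[-1],d[-1],"top",d0[0],d[0])
```

```text
157 [array([248.1, 175.7]), array([224.9, 170. ])]
161 [array([248.1, 174.4]), array([224.9, 168.7])]
167 [array([248. , 172.3]), array([224.9, 166.7])]
[(array([235.1, 162.4]), np.int32(43)), (array([254.1, 168.6]), np.int32(139)), (array([225.5, 169. ]), np.int32(4)), (array([258.1, 182.3]), np.int32(19)), (array([257.4, 188.2]), np.int32(12))]
235 dark bottom before/after 191 193 top 170 171
240 dark bottom before/after 190 193 top 168 173
245 dark bottom before/after 190 192 top 167 174
```

The mark at row 169.0 matches z=161 (predicted 168.7), and the disc has dropped about 6 mm, so the cap is locked.

```bash
python3 -c "
from workcell import robot
print(robot.sign_off())"
```

```text
the job is handed in; nothing more can be done
None
```

I pressed the open cap down, turned it about 80° clockwise to its stop and let it spring up; camera checks put it locked, centred and released, with no contact with the pan, ring or bottle, and the job is handed in (verdict not shown).

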